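# Park the paint tin at the top of the sloped gutter

### The job

With the fingertips, gently roll the paint tin that lies in the sloped wooden gutter up the slope and over the hump, so that it settles against the stop board at the top and does not roll back. Then push the wooden bolt by its upright peg all the way across the gutter behind the tin. Do not lift the tin out of the gutter, and leave the other things on the table where they are.

Things in the scene. Friction and masses are not known exactly. Their poses are not given: they have to be found in the camera images.
- tin: closed paint tin lying on its side across the gutter: metal cylinder with a paper band, 58 mm diameter, 62 mm long, 150 to 310 g. Origin at its centre; its y axis is the cylinder's axis; it turns as it rolls. It starts at the low end against a lip only 10 mm high, so fingers can reach behind it above the lip. Let go on the slope it rolls back down; past the crest it rolls to the stop by itself.
- rack: fixed wooden rack that forms the gutter. Origin on the table under its middle, z up, x level along the gutter to its high end, y across (centre line y = 0). Floor rises at 7 degrees from x = -145 mm (22 mm high) to the crest, then falls at 9 degrees to the stop board, face at x = 141 mm, top 105 mm high. 72 mm wide inside; walls 8 mm thick, 22 mm above the floor. Low lip at x = -159 to -145 mm.
- ramp: the sloping floor of the gutter below the hump, part of the rack. Origin at the low end of the floor, on its surface and centre line; x up the slope, z square to the slope, y across.
- crest (a point): the crest of the hump, on the floor's surface and centre line, 50 mm above the table, at x = 85 mm in the rack's frame
- seat (a point): where the tin's centre lies when the tin rests behind the hump against the stop board (75 mm above the table, x = 112 mm in the rack's frame)
- bolt (a joint): the bolt, a square wooden bar 14 x 14 mm, 94 mm long, across the rack just below the hump, over the side walls (72 to 86 mm above the table). Metres: 0 is drawn out on the rack's -y side, 0.084 fully across the gutter; starts between 0 and 0.012. Slides along the rack's +y, takes 1.5 N and stays where left. Shut, it stands about 6 mm behind the seated tin.
- bolt_knob (a point): on the axis of the upright round peg near the outer end of the bolt, 104 mm above the table. The peg is 16 mm in diameter, from the bar's top (86 mm above the table) to 115 mm, and moves with the bolt; at joint 0 its axis is at y = -135 mm in the rack's frame. The bar ends 9 mm farther out (-y).
- bracket (a point): outer end of the plywood bracket that carries the bolt, on its top, 72 mm above the table. It is 40 mm wide and runs 106 mm from here to the gutter wall along the rack's +y; two guide cheeks beside the bar, 84 mm above the table, stand 53 to 103 mm from here.
- spare_tin: a second paint tin of the same size, standing upright beside the gutter; to be left alone. Origin at the centre of its underside
- tape: a roll of tape lying flat, 90 mm across, 24 mm high; to be left alone. Origin at the centre of its underside
- brush_jar: a glass jar 72 mm across with brushes standing in it, about 190 mm tall in all; to be left alone. Origin at the centre of its underside
- scraper: a flat scraper with a wooden handle, lying flat, 190 mm long; to be left alone. Origin at the centre of its underside
- brush: a paint brush lying flat, 180 mm long; to be left alone. Origin at the centre of its underside
- squeeze_bottle: a plastic squeeze bottle, 52 mm across, 140 mm tall; to be left alone. Origin at the centre of its underside
- glass_jar: a glass jar with a metal lid, 60 mm across, 75 mm tall; to be left alone. Origin at the centre of its underside
- wedge: a small plywood block, 50 x 30 x 20 mm; to be left alone. Origin at the centre of its underside
Mind the look-alikes: they are no part of the job. Leave any orange look-alike of the tin alone.

How it is judged:
On the way, in this order (a step that is already met when the one before it is completed fails the run):
1. the tin rests behind the hump against the top stop (x of tin in the frame of rack between 0.1055 and 0.1175 m and z of tin in the frame of rack below 0.0814 m and y of tin in the frame of rack between -0.012 and 0.012 m and linear speed of tin below 0.03 m/s), for 0.2 s.
2. the bolt is pushed across behind the tin (value of joint bolt above 0.078 m), for 0.2 s.
At the end, for the whole second after the job is handed in: The tin lies still across the gutter against the top stop, its centre within 6 mm of the seat along the gutter and 12 mm across it, and the bolt is across the gutter behind it, at least 78 of its 84 mm (all of step 1 and value of joint bolt above 0.078 m and angle between the y axis of tin and the y axis of rack, either way round below 0.2 rad); the robot touches nothing.
It fails at once if the tin is lifted more than 15 mm off the gutter floor (z of tin in the frame of ramp above 0.044 m).
It fails at once if the tin is flung or knocked (faster than 0.8 m/s) (linear speed of tin above 0.8 m/s).
It fails at once if another thing on the table is shifted by more than 20 mm (distance of any of spare_tin, tape, brush_jar, scraper, brush, squeeze_bottle, glass_jar, wedge from where it was at the start of the episode above 0.02 m).
It also fails if it takes over 53 s, if anything falls off the work surface, if the arm or the gripper's body presses on something with over 40 N, if the wrist force passes 120 N, or if a joint passes its speed limit or range.

### The arm

A 7-joint arm with a two-finger parallel gripper is mounted at the origin on the work surface. World frame = base frame: x ahead of the robot, y to its left, z up, the work surface at z = 0. Lengths are in m, angles in rad, forces in N, time in s.
With the tool pointing down it reaches from about 0.425 to 0.925 m from the base axis. Payload 6.8 kg.
Tool frame: the origin (TCP) lies at the very end of the fingers, on their centre line; the grasp point (between the pads) lies 19 mm behind it; z points along the fingers, y is the line along which they close (so a half turn about z gives the same grasp; the last joint's range is limited). The gripper opens to 85 mm and grips with 20 to 120 N. Pads are 22 mm wide; open, the fingers measure 114 mm over their backs; the gripper's body (76 mm by 85 mm) begins 54 mm behind the grasp point. The pads swing forward as they close: fully open they stand 13 mm farther back than shut.
Start: joints at [1.241, 0.477, 0.022, 1.555, -0.011, 1.109, -0.083], TCP at [0.148, -0.658, 0.231] pointing down, gripper open.
Joint ranges: [-2.96, 2.96], [-0.34, 2.1], [-1.41, 1.46], [0.24, 2.44], [-1.37, 4.51], [0.17, 1.92], [-2.96, 2.96]. Speed limits (rad/s): [2.39, 2.39, 3.14, 3.14, 3.14, 3.14, 3.14].

### API

Orientations are given as a unit quaternion [w, x, y, z].
In Python, from station import get_obs, read_camera, hand_in gives the robot as it stands.
- The arm moves only by the tool arm_command, never from a script. Its argument "commands" is one flat list of numbers, 7 for each row, row after row: the shift along the tool's x, y, z in m, then the turn, a rotation vector about the tool's x, y, z in degrees, then the opening, from 0 (shut) to 1 (fully open). In form: [tx, ty, tz, rx, ry, rz, fingers, tx, ty, tz, rx, ry, rz, fingers, ...]. A call has 1 to 8 rows; each row is the pose to reach, as a shift and turn from the pose commanded when the call began, along the tool's axes at that moment; what a row does not reach only later rows make up. A row lasts 1/10 s, in which the tool goes at most 50 mm and 8.59 degrees, less where a joint would pass 70% of its speed; a pose out of reach is approached as far as the arm can. A call with a gripper value outside its range is refused whole. The fingers move at their own pace and stop on an object; "force" is the grip in N (left out, the last holds). Time passes only in rows, so rows that repeat a pose let the fingers close. It gives the time, the measured TCP pose, the force, the opening and the grip force at its end, in the units of the state.
- get_obs(): the state, without advancing time (a new reading comes with each control period).
- read_camera(name): name is "scene" or "top"; returns a dict with "img" (420x560x3 uint8, red, green, blue), "camera_matrix" (3x3 intrinsics, pixels), "pose" (4x4, takes a point from camera to world coordinates). Camera axes: x right, y down, z forward; pixel columns grow to the right and rows downward; lengths in m; the calibration is good to about 2 mm. A picture is of the moment at which its call begins. There is no depth.
- hand_in(): hands the job in; it is judged then, once.
The state is a dict: "t": time; "q": joint angles; "joint_vel": joint speeds; "joint_torque": joint torques, N m; "eef_pos": TCP position; "tool_rot": TCP orientation; "contact_force": force on the tool from outside, world axes, zero at the start; "torque": the same for the moment, N m; "gripper_width": opening from 0.0 (shut) to 1.0 (fully open); "grasp_force": force on a finger pad.
Only numpy, scipy, OpenCV 4.12 (cv2) and the standard library are available. Lean on these libraries where they do the work, as an engineer would, in place of code of your own. Each camera call takes 0.05 s, during which the arm holds its last target. There are 200 camera calls.

## Working session

There is one attempt and no reset: what is moved stays moved. The work goes in short steps, Python scripts to look and compute and a tool call to move; the robot and the scene stay as the last step left them, time stands still between calls to the robot, and variables do not carry over. Pictures are saved under pics/ and viewed, at most 10 in all, crops included, and the job is handed in when it is done.

Besides the shell and the picture viewer there is one more tool, called after "Call:" as name(argument=value, ...), one argument or row to a line, values as JSON. arm_command: Moves the arm, as the interface text tells. Its arguments: {"type":"object","properties":{"commands":{"type":"array","items":{"type":"number"}},"force":{"type":"number"}},"required":["commands"]}

```bash
mkdir -p pics; ls; python3 - <<'E'
from station import *
import cv2
for n in("scene","top"):
    r=read_camera(n); cv2.imwrite(f"pics/{n}0.png",cv2.resize(r["img"][:,:,::-1],(784,588),interpolation=cv2.INTER_CUBIC))
    print(n,r["camera_matrix"].round(1).tolist(),r["pose"].round(4).tolist())
o=get_obs();print(o)
E
```

```text
pics
scene [[397.0, 0.0, 274.6], [0.0, 397.0, 207.0], [0.0, 0.0, 1.0]] [[-0.5859, 0.6863, -0.4309, 0.9968], [0.8103, 0.4878, -0.3248, 0.3544], [-0.0127, -0.5394, -0.8419, 0.9413], [0.0, 0.0, 0.0, 1.0]]
top [[414.1, 0.0, 281.3], [0.0, 414.1, 211.9], [0.0, 0.0, 1.0]] [[0.1503, -0.9659, 0.2107, 0.4098], [-0.9886, -0.146, 0.0359, 0.0133], [-0.0039, -0.2137, -0.9769, 0.9566], [0.0, 0.0, 0.0, 1.0]]
{'t': 0.1, 'q': array([ 1.24089004,  0.47774426,  0.02237214,  1.55636897, -0.01152368,
        1.10929083, -0.0831074 ]), 'joint_vel': array([ 3.07498808e-04, -1.93851506e-03,  5.53849791e-04, -3.37331051e-03,
        9.24039870e-05,  1.79596037e-03, -2.62171828e-04]), 'joint_torque': array([ 4.09084372e-03, -5.97763002e+01,  1.61363494e+00, -2.81953436e+01,
        1.28515330e-02,  5.07298711e-03, -2.91942752e-05]), 'eef_pos': array([ 0.14835249, -0.65793982,  0.23039859]), 'tool_rot': array([-8.27923915e-04,  9.93857540e-01,  1.10663823e-01, -1.50486038e-04]), 'contact_force': array([0.08851034, 0.4016752 , 1.4109253 ]), 'torque': array([-0.01459163,  0.01848553,  0.06642911]), 'grasp_force': 0.0, 'gripper_width': 1.0017926313402497}
```

View pics/scene0.png

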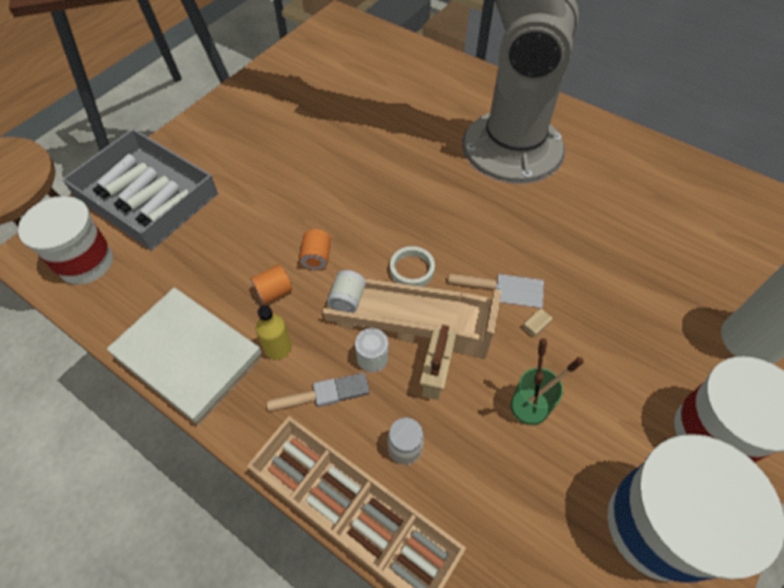

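View pics/top0.png

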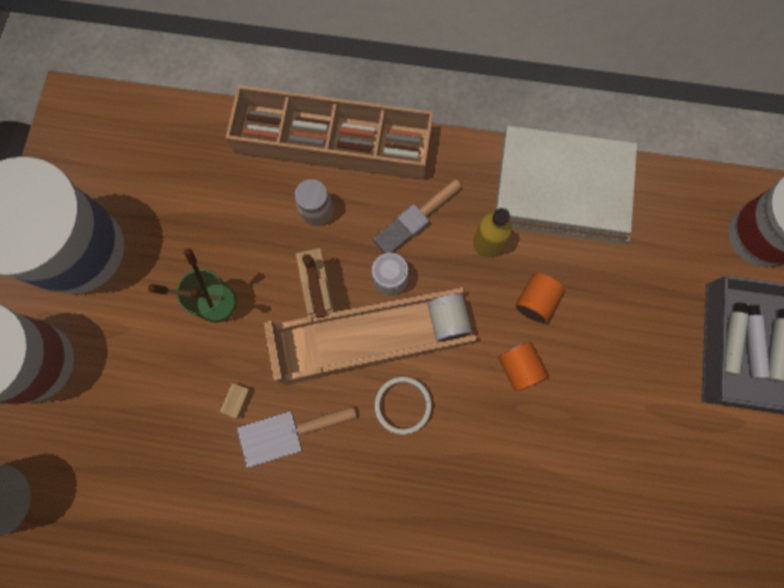

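The low end with the white tin is on the right of the top view, around (450,316). The stop is on the left at (275,350), and the bolt is on the far side at (312,285). I'll enlarge both views to fit the rack pose.

```bash
python3 - <<'E'
from station import *
import cv2
a=read_camera("top")["img"][165:285,180:350,::-1]; cv2.imwrite("pics/t1.png",cv2.resize(a,None,fx=4.7,fy=4.7,interpolation=cv2.INTER_CUBIC))
a=read_camera("scene")["img"][180:290,225:365,::-1]; cv2.imwrite("pics/s1.png",cv2.resize(a,None,fx=5,fy=5,interpolation=cv2.INTER_CUBIC))
E
```

```text
(no output)
```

View pics/t1.png

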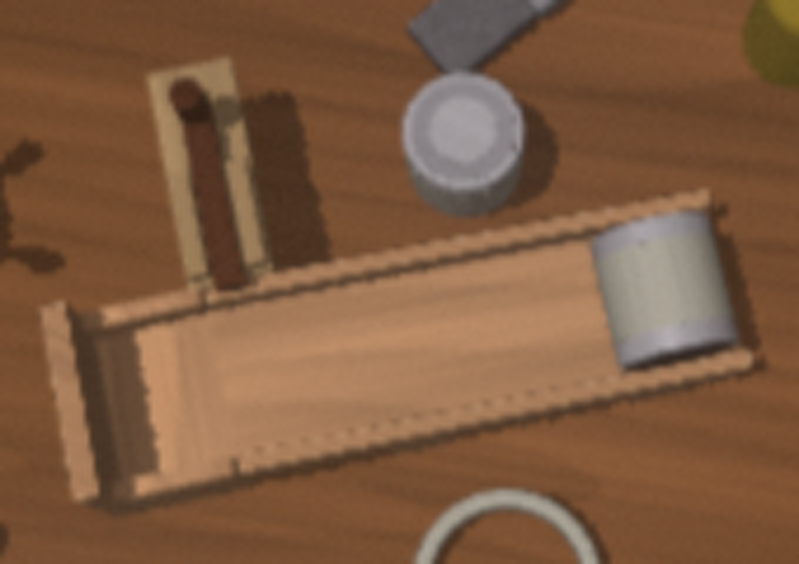

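View pics/s1.png

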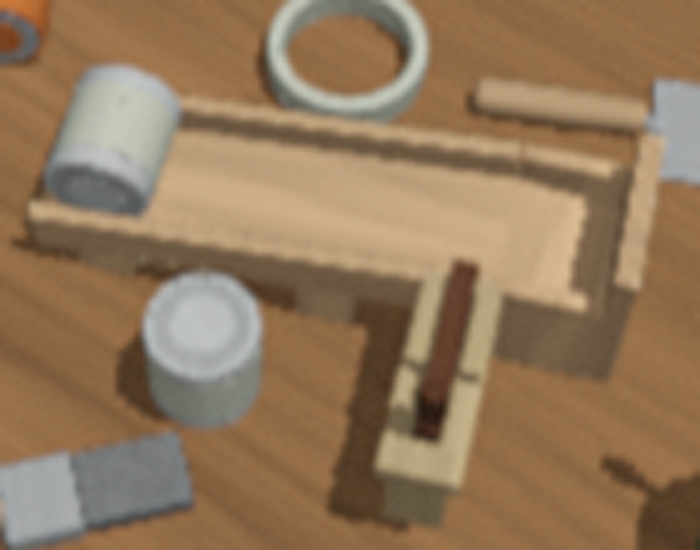

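In the top crop the stop-face top edge runs (67,303)-(98,493), the low wall ends are at (710,190) and (758,355), the bracket end is (148,75)-(232,58), and the peg top is (187,95). In the scene crop the stop edge runs (638,140)-(615,287), the wall end is at (30,205), the bracket end is (377,472)-(460,488), and the peg top is (430,400). Next is a joint pose fit.

```bash
cat > h.py <<'E'
from station import *
import numpy as np
from scipy.optimize import least_squares
from scipy.spatial.transform import Rotation as R
def proj(r,P):
    T=np.linalg.inv(r["pose"]); c=T[:3,:3]@P.T+T[:3,3:]; p=r["camera_matrix"]@c; return (p[:2]/p[2]).T
def w(p,P):
    c,s=np.cos(p[2]),np.sin(p[2]); P=np.atleast_2d(P)
    return np.c_[p[0]+c*P[:,0]-s*P[:,1],p[1]+s*P[:,0]+c*P[:,1],P[:,2]]
E
python3 - <<'E'
from h import *
t,s=read_camera("top"),read_camera("scene")
def pts(j,xb):
    return dict(sa=(.141,-.044,.105),sb=(.141,.044,.105),wa=(-.159,-.044,.042),wb=(-.159,.044,.042),ba=(xb+.02,-.15,.072),bb=(xb-.02,-.15,.072),k=(xb,-.135+j,.115))
ob=dict(t=dict(sa=(67,303),sb=(98,493),wa=(710,190),wb=(758,355),ba=(148,75),bb=(232,58),k=(187,95)),
 s=dict(sb=(638,140),sa=(615,287),wa=(30,205),bb=(377,472),ba=(460,488),k=(430,400)))
def f(p):
    m=pts(p[3],p[4]);o=[]
    for k,r,sc,off in(("t",t,4.7,(180,165)),("s",s,5,(225,180))):
        P=w(p,np.array([m[n] for n in ob[k]])); q=np.array(list(ob[k].values()))/sc+off
        o.append((proj(r,P)-q).ravel())
    return np.concatenate(o)
r=least_squares(f,[.55,-.05,1.6,.006,.07],loss="soft_l1",x_scale=[.1,.1,.1,.01,.01])
print(r.x.round(4),f(r.x).round(1)); np.save("p.npy",r.x)
p=r.x
for n,P in dict(tin0=(-.116,0,.051),crest=(.085,0,.05),seat=(.112,0,.075),knob=(p[4],-.135+p[3],.104),knobend=(p[4],-.051,.104)).items(): print(n,w(p,P).round(4))
# tin end centres check: crop coords
tin=w(p,[(-.1192,-.031,.0537),(-.1192,.031,.0537)]); print((proj(t,tin)-(180,165))*4.7)
E
```

```text
[0.5417 0.0721 1.9375 0.0102 0.071 ] [-0.1 -1.5  0.6 -0.5 -0.7 -0.5 -1.5  2.  -0.2 -0.9 -0.4 -1.  -0.5 -1.8
  0.4 -3.1 -0.7 -2.6 -0.3  0.3 -0.4 -2.8 -0.3 -2.1  0.8 -3.9]
tin0 [[ 0.5833 -0.0362  0.051 ]]
crest [[0.5112 0.1515 0.05  ]]
seat [[0.5015 0.1767 0.075 ]]
knob [[0.6327 0.1832 0.104 ]]
knobend [[0.5638 0.1567 0.104 ]]
[[634.28561827 225.37083877]
 [664.93041094 351.88594021]]
```

```bash
python3 - <<'E'
from h import *
t,s=read_camera("top"),read_camera("scene")
ty=[(-.1197,y,.0508) for y in(-.031,.031)]
def pts(p):
    j,xb,wx,wz=p[3:7]
    return dict(sa=(.141,-.044,.105),sb=(.141,.044,.105),wa=(wx,-.044,wz),wb=(wx,.044,wz),ba=(xb+.02,-.15,.072),bb=(xb-.02,-.15,.072),k=(xb,-.135+j,.115))
ob=dict(t=dict(sa=(67,303),sb=(98,493),wa=(710,190),wb=(758,355),ba=(148,75),bb=(232,58),k=(187,95)),
 s=dict(sb=(638,140),sa=(615,287),wa=(30,205),bb=(377,472),ba=(460,488)))
def f(p):
    m=pts(p);o=[]
    for k,r,sc,off in(("t",t,4.7,(180,165)),("s",s,5,(225,180))):
        P=w(p,np.array([m[n] for n in ob[k]])); q=(np.array(list(ob[k].values()))+.5)/sc+off-.5
        o.append((proj(r,P)-q).ravel())
    return np.concatenate(o)
for fz in (0,1):
    g=(lambda p:f(np.r_[p[:6],.042])) if fz else f
    r=least_squares(g,[.55,0.07,1.9,.006,.07,-.15,.042],x_scale=[.1,.1,.1,.01,.01,.01,.01]);p=r.x
    print(p.round(4),g(p).round(1))
np.save("p.npy",p)
# tin silhouette prediction
a=np.linspace(0,2*np.pi,40)
for n,r,sc,off in(("t",t,4.7,(180,165)),("s",s,5,(225,180))):
  for y in(-.031,.031):
    q=(proj(r,w(p,np.c_[-.1197+.029*np.cos(a),0*a+y,.0508+.029*np.sin(a)]))-off)*sc
    print(n,y,q.min(0),q.max(0))
E
```

```text
[ 0.5427  0.0738  1.937   0.0149  0.0705 -0.1612  0.0464] [-0.4 -1.7  0.3 -0.7  0.1 -1.3 -0.6  1.3 -0.2 -1.2 -0.4 -1.2 -0.1  0.
  1.2 -2.1  0.1 -1.5 -0.6  0.2  0.1 -1.8  0.2 -1. ]
[ 0.5427  0.0738  1.937   0.015   0.0705 -0.162   0.042 ] [-0.4 -1.7  0.3 -0.7  0.3 -0.9 -0.5  1.5 -0.2 -1.2 -0.4 -1.2 -0.1  0.
  1.2 -2.1  0.1 -1.5 -0.7  1.   0.1 -1.8  0.2 -1. ]
t -0.031 [572.29587803 205.44468721] [691.21563332 241.72253812]
t 0.031 [601.93218507 333.77034913] [722.54059747 365.74794898]
s -0.031 [ 54.33333263 164.78676335] [160.56931641 226.48889539]
s 0.031 [89.61210932 68.21384855] [192.86456422 131.77199307]
```

```bash
cat >> h.py <<'E'
p=np.load("p.npy")
def go(P,yaw=True,ref=None):
    "tool-frame shift/turn from now to rack-frame TCP point P, tool y along rack y"
    o=get_obs(); Q=R.from_quat(o["tool_rot"],scalar_first=True)
    yd=p[2]+np.pi/2+np.pi; z=np.array([0,0,-1]); y=np.array([np.cos(yd),np.sin(yd),0]); T=R.from_matrix(np.c_[np.cross(y,z),y,z])
    W=w(p,P)[0]; d=Q.inv().apply(W-o["eef_pos"]); rv=(Q.inv()*T).as_rotvec(degrees=True)
    print(P,"world",W.round(3),"az %.1f"%np.degrees(np.arctan2(W[1],W[0])),"shift",d.round(4),"turn",rv.round(1))
def rack(x): 
    d=np.array(x)[:2]-p[:2]; c,s=np.cos(p[2]),np.sin(p[2]); return np.array([c*d[0]+s*d[1],-s*d[0]+c*d[1],x[2]])
E
python3 -c "
from h import *
go((-.178,0,.13));go((-.178,0,.04))"
```

```text
(-0.178, 0, 0.13) world [ 0.606 -0.092  0.13 ] az -8.7 shift [ 0.5713 -0.4514  0.1013] turn [ -0.   -0.  -98.3]
(-0.178, 0, 0.04) world [ 0.606 -0.092  0.04 ] az -8.7 shift [ 0.5713 -0.4514  0.1913] turn [ -0.   -0.  -98.3]
```

Call:
arm_command(
  commands=[0.571,-0.451,0.1,0,0,-98.3,0.35,0.571,-0.451,0.1,0,0,-98.3,0.35,0.571,-0.451,0.1,0,0,-98.3,0.35,0.571,-0.451,0.1,0,0,-98.3,0.35,0.571,-0.451,0.1,0,0,-98.3,0.35,0.571,-0.451,0.1,0,0,-98.3,0.35,0.571,-0.451,0.1,0,0,-98.3,0.35,0.571,-0.451,0.1,0,0,-98.3,0.35],
)

```text
t: 1.2
eef_pos: [0.3988, -0.349, 0.177]
tool_rot: [0.001, 0.756, 0.655, -0.0]
contact_force: [0.5, -0.8, 0.0]
gripper_width: 0.35
grasp_force: 0.0
```

```bash
python3 -c "
from h import *
print(get_obs()['q'].round(2));go((-.178,0,.13))"
```

```text
[ 0.9   0.33 -0.37  1.94  0.15  0.9   0.32]
(-0.178, 0, 0.13) world [ 0.606 -0.092  0.13 ] az -8.7 shift [0.2837 0.1688 0.0469] turn [  0.    0.1 -29.2]
```

Call:
arm_command(
  commands=[0.284,0.169,0.047,0,0,-29.2,0.35,0.284,0.169,0.047,0,0,-29.2,0.35,0.284,0.169,0.047,0,0,-29.2,0.35,0.284,0.169,0.047,0,0,-29.2,0.35,0.284,0.169,0.047,0,0,-29.2,0.35,0.284,0.169,0.047,0,0,-29.2,0.35,0.284,0.169,0.047,0,0,-29.2,0.35,0.284,0.169,0.047,0,0,-29.2,0.35],
)

```text
t: 2.0
eef_pos: [0.6097, -0.0881, 0.1296]
tool_rot: [-0.0, 0.566, 0.825, 0.002]
contact_force: [0.3, 1.0, 0.2]
gripper_width: 0.348
grasp_force: 0.0
```

```bash
python3 - <<'E'
from h import *
import cv2
print(get_obs()['q'].round(2));go((-.178,0,.042))
a=read_camera("top")["img"][165:285,180:350,::-1]; a=cv2.resize(a,None,fx=4.7,fy=4.7,interpolation=cv2.INTER_CUBIC)
b=read_camera("scene")["img"][140:290,225:365,::-1];b=cv2.resize(b,(526,564),interpolation=cv2.INTER_CUBIC)
cv2.imwrite("pics/v2.png",cv2.resize(np.hstack([a[:,330:],b]),None,fx=.8,fy=.8))
E
```

```text
[ 0.42  0.54 -0.51  1.77  0.32  0.92  0.15]
(-0.178, 0, 0.042) world [ 0.606 -0.092  0.042] az -8.7 shift [-0.0031 -0.0049  0.0876] turn [ 0.2 -0.2  0.1]
```

View pics/v2.png

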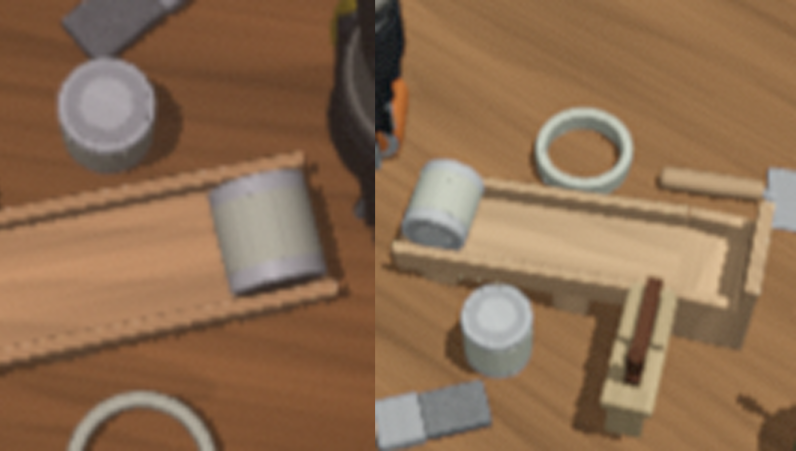

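The gripper is off the low end, clear of the tin. Lowering it behind the lip.

Call:
arm_command(
  commands=[-0.003,-0.005,0.03,0,0,0,0.35,-0.003,-0.005,0.06,0,0,0,0.35,-0.003,-0.005,0.087,0,0,0,0.35,-0.003,-0.005,0.087,0,0,0,0.35],
)

```text
t: 2.5
eef_pos: [0.5997, -0.1017, 0.0396]
tool_rot: [-0.003, 0.57, 0.822, -0.002]
contact_force: [-0.8, -0.4, 0.3]
gripper_width: 0.353
grasp_force: 0.0
```

```bash
python3 - <<'E'
from h import *
import cv2
go((-.178,0,.042)); o=get_obs(); print(rack(o["eef_pos"]),o["contact_force"])
a=read_camera("top")["img"][165:285,270:390,::-1]; a=cv2.resize(a,None,fx=3.3,fy=3.3,interpolation=cv2.INTER_CUBIC)
b=read_camera("scene")["img"][160:280,205:325,::-1];b=cv2.resize(b,None,fx=3.3,fy=3.3,interpolation=cv2.INTER_CUBIC)
cv2.imwrite("pics/v3.png",np.hstack([a,b]))
E
```

```text
(-0.178, 0, 0.042) world [ 0.606 -0.092  0.042] az -8.7 shift [ 0.0064  0.0095 -0.0024] turn [-0.4 -0.1 -0.5]
[-0.18430935  0.00958973  0.03962842] [-0.75473954 -0.39717659  0.33425675]
```

View pics/v3.png

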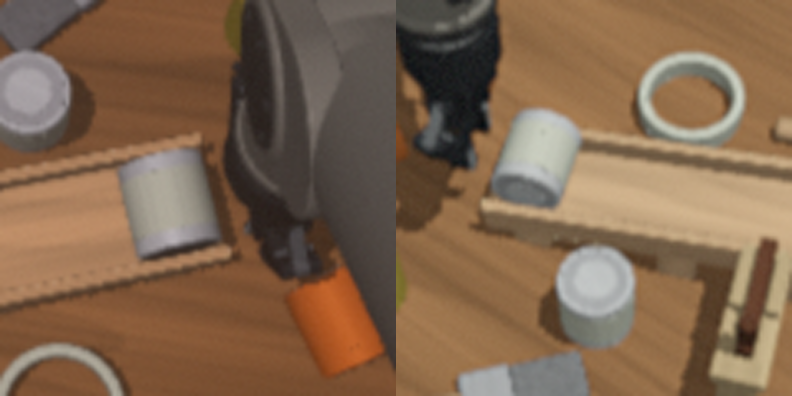

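Call:
arm_command(
  commands=[0.003,0.006,0,0,0,0,0.35,0.006,0.008,-0.001,0,0,0,0.35,0.006,0.008,-0.001,0,0,0,0.35],
)

```text
t: 2.9
eef_pos: [0.6101, -0.0897, 0.0454]
tool_rot: [0.001, 0.568, 0.823, 0.001]
contact_force: [-0.4, -0.1, 0.2]
gripper_width: 0.353
grasp_force: 0.0
```

```bash
python3 - <<'E'
from h import *
o=get_obs(); print(rack(o["eef_pos"]),o["contact_force"],o["joint_vel"].round(3));go((-.178,0,.042))
E
```

```text
[-0.17682493 -0.00442531  0.04536586] [-0.36491263 -0.07506576  0.18823753] [0.004 0.006 0.012 0.009 0.006 0.001 0.004]
(-0.178, 0, 0.042) world [ 0.606 -0.092  0.042] az -8.7 shift [-0.0012 -0.0044  0.0034] turn [ 0.2  0.  -0.3]
```

Call:
arm_command(
  commands=[0.0,-0.003,0.005,0,0,0,0.35,0.004,-0.003,0.005,0,0,0,0.35,0.008,-0.003,0.005,0,0,0,0.35,0.008,-0.003,0.005,0,0,0,0.35],
)

```text
t: 3.3
eef_pos: [0.6029, -0.0834, 0.0388]
tool_rot: [-0.0, 0.568, 0.823, 0.0]
contact_force: [0.8, -0.2, -0.2]
gripper_width: 0.353
grasp_force: 0.0
```

```bash
cat >> h.py <<'E'
import cv2
def tin():
    r=read_camera("scene"); im=r["img"]; hsv=cv2.cvtColor(im,cv2.COLOR_RGB2HSV)
    m=((hsv[...,1]<75)&(hsv[...,2]>105)).astype(np.uint8)
    # only inside the gutter's image, from the floor up to 60 mm
    P=w(p,[(x,y,z) for x in(-.165,.135) for y in(-.036,.036) for z in(.022 if x<0 else .05,.085 if x<0 else .105)])
    g=np.zeros_like(m); cv2.fillConvexPoly(g,cv2.convexHull(proj(r,P).astype(np.int32)),1)
    n,l,st,c=cv2.connectedComponentsWithStats(m*g)
    i=1+st[1:,4].argmax(); u=c[i]
    x=np.linspace(-.13,.125,256); q=proj(r,w(p,np.c_[x,0*x,.022+(np.minimum(x,.085)+.145)*.1228-np.maximum(x-.085,0)*.158+.034]))
    k=np.linalg.norm(q-u,axis=1).argmin(); o=get_obs()
    print("tin px",u.round(1),"area",st[i,4],"x~%.3f"%x[k],"off %.1f"%np.linalg.norm(q[k]-u),"| tcp",rack(o["eef_pos"]).round(4),"F",o["contact_force"].round(1),"t",o["t"])
E
python3 -c "
from h import *
tin()"
```

```text
tin px [247.8 206.9] area 579 x~-0.125 off 0.7 | tcp [-0.1688  0.      0.0389] F [0.6 0.3 0.7] t 3.35
```

Call:
arm_command(
  commands=[0.004,0,-0.0005,0,0,0,0.35,0.008,0,-0.001,0,0,0,0.35,0.012,0,-0.0015,0,0,0,0.35,0.016,0,-0.002,0,0,0,0.35,0.02,0,-0.0025,0,0,0,0.35,0.024,0,-0.003,0,0,0,0.35,0.028,0,-0.0035,0,0,0,0.35,0.032,0,-0.004,0,0,0,0.35],
)

```text
t: 4.15
eef_pos: [0.593, -0.0563, 0.0438]
tool_rot: [0.002, 0.569, 0.822, -0.0]
contact_force: [1.5, -5.6, 4.3]
gripper_width: 0.35
grasp_force: 2.8
```

```bash
python3 -c "
from h import *
tin()"
```

```text
tin px [257.3 208.4] area 598 x~-0.099 off 0.6 | tcp [-0.1381 -0.0005  0.0437] F [0.3 1.  0.4] t 4.2
```

Call:
arm_command(
  commands=[0.005,0,-0.0006,0,0,0,0.35,0.01,0,-0.0012,0,0,0,0.35,0.015,0,-0.0018,0,0,0,0.35,0.02,0,-0.0025,0,0,0,0.35,0.025,0,-0.003,0,0,0,0.35,0.03,0,-0.0037,0,0,0,0.35,0.035,0,-0.0043,0,0,0,0.35,0.04,0,-0.005,0,0,0,0.35],
)

```text
t: 5.0
eef_pos: [0.5787, -0.0185, 0.0485]
tool_rot: [0.001, 0.569, 0.822, -0.0]
contact_force: [2.7, -5.9, 5.7]
gripper_width: 0.35
grasp_force: 2.9
```

```bash
python3 -c "
from h import *
tin()"
```

```text
tin px [276.  208.8] area 748 x~-0.049 off 3.1 | tcp [-0.0974 -0.0006  0.0485] F [ 0.2 -0.   0.9] t 5.05
```

Call:
arm_command(
  commands=[0.005,0,-0.0006,0,0,0,0.35,0.01,0,-0.0012,0,0,0,0.35,0.015,0,-0.0018,0,0,0,0.35,0.02,0,-0.0025,0,0,0,0.35,0.025,0,-0.003,0,0,0,0.35,0.03,0,-0.0037,0,0,0,0.35,0.035,0,-0.0043,0,0,0,0.35,0.04,0,-0.005,0,0,0,0.35],
)

```text
t: 5.85
eef_pos: [0.5656, 0.0182, 0.0539]
tool_rot: [0.002, 0.57, 0.822, -0.0]
contact_force: [3.2, -7.6, 6.7]
gripper_width: 0.349
grasp_force: 4.2
```

```bash
python3 -c "
from h import *
tin()"
```

```text
tin px [287.7 211.3] area 691 x~-0.018 off 2.3 | tcp [-0.0583 -0.0014  0.0538] F [-0.  -0.5  1.9] t 5.9
```

Call:
arm_command(
  commands=[0.005,0,-0.0006,0,0,0,0.35,0.01,0,-0.0012,0,0,0,0.35,0.015,0,-0.0018,0,0,0,0.35,0.02,0,-0.0025,0,0,0,0.35,0.025,0,-0.003,0,0,0,0.35,0.03,0,-0.0037,0,0,0,0.35,0.035,0,-0.0043,0,0,0,0.35,0.04,0,-0.005,0,0,0,0.35],
)

```text
t: 6.7
eef_pos: [0.5494, 0.0582, 0.0579]
tool_rot: [0.0, 0.569, 0.822, -0.0]
contact_force: [1.3, -3.2, 1.9]
gripper_width: 0.349
grasp_force: 1.8
```

```bash
python3 - <<'E'
from h import *
tin()
a=read_camera("top")["img"][165:285,180:340,::-1]; b=read_camera("scene")["img"][165:285,245:375,::-1]
cv2.imwrite("pics/v4.png",cv2.resize(np.hstack([a,b]),None,fx=2.7,fy=2.7,interpolation=cv2.INTER_CUBIC))
E
```

```text
tin px [302.8 215. ] area 662 x~0.023 off 1.0 | tcp [-0.0155 -0.0008  0.0579] F [0.2 1.1 0.3] t 6.75
```

View pics/v4.png

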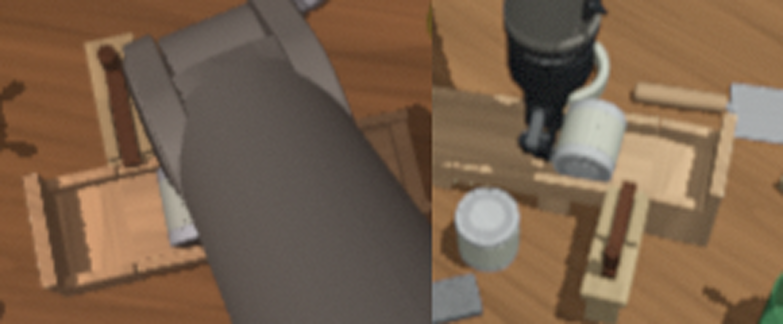

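The tin is straight between the walls, just below the bolt, and the fingertips are behind it. Continuing.

Call:
arm_command(
  commands=[0.005,0,-0.0006,0,0,0,0.35,0.01,0,-0.0012,0,0,0,0.35,0.015,0,-0.0018,0,0,0,0.35,0.02,0,-0.0025,0,0,0,0.35,0.025,0,-0.003,0,0,0,0.35,0.03,0,-0.0037,0,0,0,0.35,0.035,0,-0.0043,0,0,0,0.35,0.04,0,-0.005,0,0,0,0.35],
)

```text
t: 7.65
eef_pos: [0.5353, 0.0956, 0.0629]
tool_rot: [-0.0, 0.569, 0.822, -0.0]
contact_force: [1.8, -3.2, 2.7]
gripper_width: 0.35
grasp_force: 1.8
```

```bash
python3 -c "
from h import *
tin()"
```

```text
tin px [318.8 217.7] area 601 x~0.064 off 0.6 | tcp [ 0.0244 -0.001   0.063 ] F [-0.3  0.8  0.6] t 7.7
```

Call:
arm_command(
  commands=[0.003,0,-0.0004,0,0,0,0.35,0.006,0,-0.0008,0,0,0,0.35,0.009,0,-0.0011,0,0,0,0.35,0.012,0,-0.0015,0,0,0,0.35,0.015,0,-0.0018,0,0,0,0.35,0.018,0,-0.002,0,0,0,0.35,0.021,0,-0.002,0,0,0,0.35,0.021,0,-0.002,0,0,0,0.35],
)

```text
t: 8.5
eef_pos: [0.5273, 0.1163, 0.0647]
tool_rot: [-0.001, 0.568, 0.823, 0.0]
contact_force: [-0.2, 0.6, -0.1]
gripper_width: 0.348
grasp_force: 0.0
```

```bash
python3 -c "
from h import *
tin()"
```

```text
tin px [328.5 219.7] area 628 x~0.088 off 0.4 | tcp [ 0.045  -0.0008  0.0646] F [0.  0.1 0. ] t 8.55
```

```bash
python3 -c "
from h import *
for _ in range(6): tin()"
```

```text
tin px [329.  219.9] area 638 x~0.090 off 0.4 | tcp [ 0.0447 -0.0008  0.0645] F [-0.9  0.9 -0.9] t 8.6
tin px [330.3 220.3] area 657 x~0.093 off 0.2 | tcp [ 0.0444 -0.0008  0.0646] F [-0.2 -0.   0.2] t 8.65
tin px [332.3 220.9] area 646 x~0.098 off 0.3 | tcp [ 0.0442 -0.0008  0.0646] F [-0.  -0.   0.2] t 8.7
tin px [335.2 221.6] area 635 x~0.106 off 0.5 | tcp [ 0.044  -0.0009  0.0646] F [0.1 0.5 0.3] t 8.75
tin px [336.6 222. ] area 570 x~0.109 off 0.5 | tcp [ 0.0439 -0.0009  0.0647] F [-0.6 -0.5 -0.4] t 8.8
tin px [336.6 222. ] area 569 x~0.109 off 0.5 | tcp [ 0.0437 -0.0009  0.0647] F [ 0.6 -0.8  1. ] t 8.85
```

The tin rolled over the crest and rests at the stop (x≈0.109). I'll lift away and move outside the peg with the fingers shut.

Call:
arm_command(
  commands=[-0.01,0,-0.005,0,0,0,0.35,-0.01,0,-0.05,0,0,0,0.35,0,0,-0.09,0,0,0,0.2,0.015,0.05,-0.09,0,0,0,0,0.026,0.1,-0.09,0,0,0,0,0.026,0.15,-0.09,0,0,0,0,0.026,0.166,-0.09,0,0,0,0,0.026,0.166,-0.09,0,0,0,0],
)

```text
t: 9.65
eef_pos: [0.6765, 0.198, 0.1545]
tool_rot: [-0.0, 0.569, 0.822, 0.001]
contact_force: [0.4, 0.3, -0.3]
gripper_width: 0.001
grasp_force: 0.0
```

Call:
arm_command(
  commands=[0,0,0,0,0,0,0,0,0,0.02,0,0,0,0],
)

```text
t: 9.85
eef_pos: [0.675, 0.1975, 0.1376]
tool_rot: [0.001, 0.569, 0.822, 0.002]
contact_force: [0.3, -0.0, -0.2]
gripper_width: -0.005
grasp_force: 0.0
```

```bash
python3 - <<'E'
from h import *
tin(); go((p[4],-.165,.097))
a=read_camera("top")["img"][130:250,170:320,::-1]; b=read_camera("scene")["img"][165:285,245:375,::-1]
cv2.imwrite("pics/v5.png",cv2.resize(np.hstack([a,b]),None,fx=2.8,fy=2.8,interpolation=cv2.INTER_CUBIC))
E
```

```text
tin px [342.  223.2] area 251 x~0.123 off 0.9 | tcp [ 0.0678 -0.1647  0.1323] F [-0.7 -0.2 -2. ] t 9.9
(np.float64(0.07046961427631165), -0.165, 0.097) world [0.672 0.199 0.097] az 16.5 shift [0.0027 0.0003 0.0353] turn [-0.2  0.  -0.3]
```

View pics/v5.png

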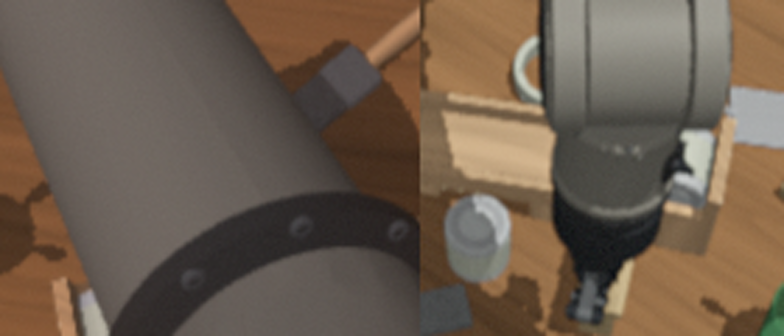

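The closed fingertips sit just beyond the bracket's outer end, in line with the bolt. I'll lower to peg height and start pushing slowly.

Call:
arm_command(
  commands=[0.002,0,0.02,0,0,0,0,0.002,0,0.037,0,0,0,0,0.002,0,0.037,0,0,0,0,0.002,-0.006,0.037,0,0,0,0,0.002,-0.012,0.037,0,0,0,0,0.002,-0.018,0.037,0,0,0,0,0.002,-0.024,0.037,0,0,0,0,0.002,-0.03,0.037,0,0,0,0],
)

```text
t: 10.8
eef_pos: [0.6457, 0.1891, 0.0986]
tool_rot: [0.001, 0.569, 0.822, 0.001]
contact_force: [1.0, -0.5, 0.3]
gripper_width: 0.003
grasp_force: 0.8
```

```bash
python3 -c "
from h import *
o=get_obs();print(rack(o['eef_pos']),o['contact_force'])"
```

```text
[ 0.07073297 -0.13742671  0.09862711] [ 1.00141308 -0.5056047   0.31893403]
```

Call:
arm_command(
  commands=[0,-0.006,0,0,0,0,0,0,-0.012,0,0,0,0,0,0,-0.018,0,0,0,0,0,0,-0.024,0,0,0,0,0,0,-0.03,0,0,0,0,0,0,-0.036,0,0,0,0,0,0,-0.042,0,0,0,0,0,0,-0.048,0,0,0,0,0],
)

```text
t: 11.6
eef_pos: [0.6001, 0.1718, 0.0978]
tool_rot: [0.0, 0.569, 0.822, -0.0]
contact_force: [1.8, -0.6, 1.0]
gripper_width: 0.0
grasp_force: 0.9
```

Call:
arm_command(
  commands=[0,-0.004,0,0,0,0,0,0,-0.008,0,0,0,0,0,0,-0.012,0,0,0,0,0],
)

```text
t: 11.9
eef_pos: [0.5891, 0.1677, 0.0978]
tool_rot: [0.0, 0.569, 0.822, -0.0]
contact_force: [1.6, -0.6, 0.6]
gripper_width: -0.002
grasp_force: 0.8
```

```bash
python3 -c "
from h import *
o=get_obs();print(rack(o['eef_pos']),o['contact_force'])"
```

```text
[ 0.07101175 -0.07693711  0.09780784] [ 1.62536698 -0.60987058  0.57817495]
```

Steady force of about 1.7 N, so the bolt is sliding. I'll push until the force shows the end stop.

Call:
arm_command(
  commands=[0,-0.003,0,0,0,0,0,0,-0.006,0,0,0,0,0],
)

```text
t: 12.1
eef_pos: [0.5845, 0.1659, 0.098]
tool_rot: [0.001, 0.569, 0.822, 0.001]
contact_force: [9.5, 1.6, -4.8]
gripper_width: 0.0
grasp_force: 4.7
```

Call:
arm_command(
  commands=[0,-0.002,0,0,0,0,0,0,-0.004,0,0,0,0,0],
)

```text
t: 12.3
eef_pos: [0.5841, 0.1658, 0.0985]
tool_rot: [0.002, 0.569, 0.822, 0.004]
contact_force: [17.5, 5.4, -13.1]
gripper_width: 0.001
grasp_force: 9.2
```

Call:
arm_command(
  commands=[0,-0.002,0,0,0,0,0,0,-0.003,0,0,0,0,0],
)

```text
t: 12.5
eef_pos: [0.584, 0.1658, 0.0987]
tool_rot: [0.004, 0.569, 0.822, 0.007]
contact_force: [24.6, 6.6, -19.2]
gripper_width: 0.001
grasp_force: 12.3
```

Call:
arm_command(
  commands=[0,-0.001,0,0,0,0,0,0,-0.002,0,0,0,0,0],
)

```text
t: 12.7
eef_pos: [0.5838, 0.1657, 0.0989]
tool_rot: [0.004, 0.569, 0.822, 0.009]
contact_force: [29.7, 9.5, -23.0]
gripper_width: -0.005
grasp_force: 14.9
```

The end stop is reached: motion stopped and the force is climbing, at the y expected for 84 mm. Backing off, lifting, and moving clear to look.

Call:
arm_command(
  commands=[0,0.02,0,0,0,0,0,0,0.03,0,0,0,0,0,0,0.035,-0.04,0,0,0,0,0,0.035,-0.09,0,0,0,0,-0.04,0.035,-0.12,0,0,0,0,-0.09,0.035,-0.12,0,0,0,0,-0.14,0.035,-0.12,0,0,0,0,-0.19,0.035,-0.12,0,0,0,0],
)

```text
t: 13.5
eef_pos: [0.6746, -0.0043, 0.2179]
tool_rot: [-0.0, 0.568, 0.823, -0.0]
contact_force: [0.4, -0.1, -0.5]
gripper_width: -0.002
grasp_force: 0.0
```

Call:
arm_command(
  commands=[-0.05,0,0,0,0,0,0,-0.1,0,0,0,0,0,0,-0.15,0,0,0,0,0,0,-0.15,0,0,0,0,0,0],
)

```text
t: 13.9
eef_pos: [0.7277, -0.1541, 0.216]
tool_rot: [0.001, 0.574, 0.819, -0.003]
contact_force: [-1.2, -0.9, -0.3]
gripper_width: -0.002
grasp_force: 0.0
```

```bash
python3 - <<'E'
from h import *
tin()
r=read_camera("top"); s=read_camera("scene")
k=w(p,[(.0705,-.051,.115)]); print("knob shut expected px",proj(r,k),proj(s,k))
a=r["img"][165:285,180:330,::-1]; b=s["img"][165:285,245:375,::-1]
cv2.imwrite("pics/v6.png",cv2.resize(np.hstack([a,b]),None,fx=2.8,fy=2.8,interpolation=cv2.INTER_CUBIC))
E
```

```text
tin px [336.4 222.2] area 584 x~0.109 off 0.2 | tcp [-0.2738 -0.0926  0.2162] F [ 0.4  0.7 -0.2] t 13.95
knob shut expected px [[225.31963473 216.10986368]] [[318.38271612 229.50806304]]
```

View pics/v6.png

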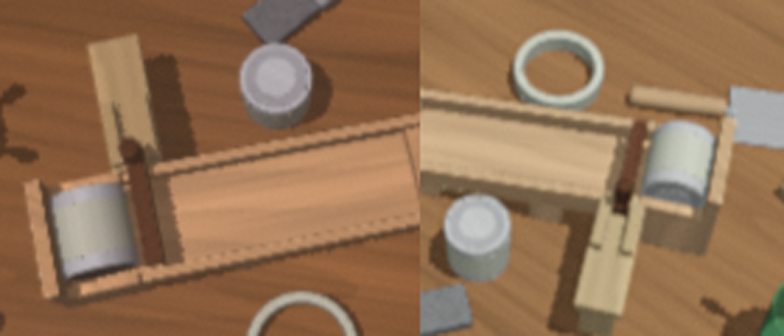

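The bolt spans the gutter to the far wall behind the tin, with the peg top at (131,150), as expected for fully shut. The tin lies straight against the stop and the arm is clear. Handing in.

```bash
python3 -c "
from station import *
print(hand_in())"
```

```text
the job is handed in; nothing more can be done
None
```

The tin now rests behind the hump against the stop board, and the bolt is pushed all the way across the gutter behind it. The arm was clear of everything when I handed the job in at about 14 s; hand-in returned no verdict.

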